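# Feel a stem thermometer into the hidden well of a block heater

### The arm

A 6-joint arm with a two-finger parallel gripper is mounted at the origin on the work surface. World frame = base frame: x ahead of the robot, y to its left, z up, the work surface at z = 0. Lengths are in mm, angles in rad, forces in N, time in s.
With the tool pointing down it reaches from about 275 to 725 mm from the base axis. Payload 15.9 kg.
Tool frame: the origin (TCP) lies at the very end of the fingers, on their centre line; the grasp point (between the pads) lies 19 mm behind it (r.hold_point_z is the distance from the TCP to the grasp point, in mm); z points along the fingers, y is the direction in which the jaws open and shut (so a half turn about z gives the same grasp; the last joint's range is limited). The gripper opens to 85 mm and grips with 20 to 120 N. Pads are 22 mm wide; open, the fingers measure 114 mm over their backs; the gripper's body (76 mm by 85 mm) begins 54 mm behind the grasp point. The pads swing forward as they close: fully open they stand 13 mm farther back than shut.
Start: joints at [-1.216, 0.213, -0.034, 1.323, 0, 1.571], TCP at [173.695, -468.845, 231.306] pointing down, gripper open.
Joint ranges: [-2.98, 2.98], [-0.74, 1.72], [-1.14, 1.35], [-2.1, 2.04], [-1.57, 1.44], [-3.14, 3.14]. Speed limits (rad/s): [1.89, 1.89, 2.39, 2.57, 3.14, 3.14].

### API

Orientations are given as a unit quaternion [x, y, z, w].
In Python, from station import r, capture gives the robot as it stands.
- The arm moves only by the tool apply_moves, never from a script. Its argument "motion" is text: rows parted by semicolons, each of 7 numbers parted by spaces: the shift along the world's x, y, z in units of 0.3 m (1.0 is 0.3 m), then the turn, a rotation vector about the world's x, y, z in units of 90 degrees (1.0 is 90 degrees), then the opening, from -1 (shut) to 1 (fully open). In form: tx ty tz rx ry rz fingers; .... A call has exactly 5 rows; each row shifts and turns the commanded pose from where the row before left it; what a row does not reach is not made up. A row lasts 1/10 s, in which the tool goes at most 50 mm and 8.59 degrees, less where a joint would pass 70% of its speed; a pose out of reach is approached as far as the arm can. A call with a number of a shift or a turn outside -1 to 1 is refused whole. A call with a gripper value outside its range is refused whole. The fingers move at their own pace and stop on an object; "grip_force" is the grip in N (left out, the last holds). Time passes only in rows, so rows that do not move let the fingers close, or fill a call up. It gives the time, the measured TCP pose, the force and the opening at its end, in the units of the state.
- r.sense(): the state, without advancing time (a new reading comes with each control period).
- capture(name): name is "scene" or "top" or "wrist"; returns a dict with "img" (420x560x3 uint8, red, green, blue), "z_map" (420x560 float32, mm along the optical axis (not along the pixel's ray), 0 where there is no reading), "fx", "fy", "cx", "cy" (pixels), "origin" and "orientation" of the camera in the world; the wrist camera has in their place "hand_eye" (4x4, takes a point from camera to tool coordinates, whose origin is the TCP and whose axes are the flange's). Camera axes: x right, y down, z forward; pixel columns grow to the right and rows downward; lengths in mm; the calibration is good to about 2 mm. A picture is of the moment at which its call begins: read the wrist's pose just before it.
- r.finish_job(): hands the job in, once; it reports no verdict.
The state is a dict: "time": time; "q": joint angles; "joint_vel": joint speeds; "effort": joint torques, N m; "position": TCP position; "ee_rot": TCP orientation; "wrist_force": force on the tool from outside, world axes, zero at the start; "moment": the same for the moment, N m; "opening": finger opening in mm.
Only numpy, scipy, OpenCV 4.12 (cv2) and the standard library are available. Lean on these libraries where they do the work, as an engineer would, in place of code of your own. Each camera call takes 0.05 s, during which the arm holds its last target.

### The job

Take the thermometer with the rectangular handle out of the rack and put it in the block heater: the measuring well is out of sight somewhere under the slot in the cover plate, so rest the stem's tip lightly in the slot and slide it along until it drops in. Lower it fully home, its collar flat on the cover plate, and let go. Work gently, never pressing the thermometer on the heater with more than 25 N, and leave everything else as it stands.

Things in the scene. Friction and masses are not known exactly. Their poses are not given: they have to be found in the camera images.
- thermometer_center (a point): stem thermometer upright in one of the rack's holes: light-grey rectangular handle 20 (x) x 28 (y) x 64 high, under it a dark round collar 28 diameter x 6, then a straight steel stem 6 diameter. Point: centre of the handle, 32 below its top, 38 above the collar's underside, 110 above the stem's tip. z runs up the stem. Small display on the +x face. Mass 70 to 120 g. Grasp across its x or its y faces
- thermometer_tip (a point): hemispherical tip of the thermometer's stem: its lowest point, on the axis, 72 below the collar's underside; same axes as thermometer_center
- slot (a point): middle of the slot in the heater's cover plate, at the plate's upper surface, 114 above the bench. y runs along the slot, z up, x across it, away from the sloping control panel. The slot is 76 long (y) and 10 wide (x), cut through a level steel plate 3 thick, 100 (x) x 222 (y)
- block_face (a point): point on the top face of the exchangeable black metal block under the cover, straight below the slot's middle, 10 below the plate's upper surface; axes as the slot. The face is flat, level and does not move; it lies under the whole slot and is solid but for one vertical well, 9 diameter, 78 deep, on the slot's centre line, anywhere within 28 either way of this point (not measured, out of sight)
- heater: block heater, grey bench instrument 210 (x) x 250 (y) x 114 high, fixed; origin on the bench below the slot's middle, axes as the slot; case from 130 in front (-x, sloping control panel) to 80 behind, 125 to either side. In the well the stem goes down until the collar lands on the cover plate, the tip then 72 below the plate, clear of the well's floor
- rack: plywood rack block 64 (x) x 210 (y) x 85 high, fixed; origin under its centre. Three vertical holes 12 diameter, 81 deep, at its y = -70, 0, +70; the thermometer stands in any of them with its collar on the rack's top, its stem 72 down the hole: lift it straight up by 80 or more to clear. The other two holes hold the dial thermometer and the screwdriver
- dial_thermometer: bystander: round-dial stem thermometer standing in the rack (dial 42 diameter, face up, top 26 above the rack); origin on its axis at the rack's top. Leave it there
- driver: bystander: screwdriver standing in the rack, round dark handle 26 diameter, top 76 above the rack; origin on its axis at the rack's top. Leave it there
- solder_spool: bystander: small metal spool standing on the bench, 44 diameter, 36 high; origin under its centre
- plug_adapter: bystander: white plug adapter standing on the bench with its two pins up, 40 x 40, 70 high with the pins; origin under its centre
- multimeter: bystander: dark hand multimeter lying on the bench, 85 x 160 x 42; origin under its centre
- tape_roll: bystander: roll of adhesive tape lying flat, 90 diameter, 19 high; origin under its centre
Not all that is in view belongs to the job. Leave any pink or red look-alike of the part that bears thermometer_center alone.

How it is judged (in metres and radians):
On the way, in this order (a step that is already met when the one before it is completed fails the run):
1. the thermometer is lifted clear of its hole in the rack (handle raised by more than 80 mm) (height (world z) of thermometer_center above 0.205 m), for 0.1 s.
2. the stem has dropped into the well: its tip is more than 20 mm below the cover plate, inside the slot (x of thermometer_tip in the frame of slot between -0.006 and 0.006 m and y of thermometer_tip in the frame of slot between -0.039 and 0.039 m and z of thermometer_tip in the frame of slot below -0.02 m), for 0.1 s.
At the end, for the whole second after the job is handed in: the thermometer stands in the well under the slot, its collar on the cover plate (tip at least 69 of 72 mm below the plate), upright within 0.1 rad, at rest and released (x of thermometer_tip in the frame of slot between -0.006 and 0.006 m and y of thermometer_tip in the frame of slot between -0.039 and 0.039 m and z of thermometer_tip in the frame of slot below -0.069 m and angle between thermometer_center's own z axis and vertical below 0.1 rad and linear speed of thermometer below 0.01 m/s and contact force between thermometer and the fingers below 0.1 N); the robot touches nothing.
It fails at once if the thermometer is pressed on the heater (cover plate or block) with more than 25 N (contact force between thermometer and heater above 25 N).
It fails at once if a bystander is shifted by more than 20 mm (distance of any of dial_thermometer, driver, solder_spool, plug_adapter, multimeter, tape_roll from where it was at the start of the episode above 0.02 m).
It also fails if it takes over 72 s, if anything falls off the work surface, if the arm or the gripper's body presses on something with over 40 N, if the wrist force passes 120 N, or if a joint passes its speed limit or range.

## Working session

There is one attempt and no reset: what is moved stays moved. The work goes in short steps, Python scripts to look and compute and a tool call to move; the robot and the scene stay as the last step left them, time stands still between calls to the robot, and variables do not carry over. Pictures are saved under pics/ and viewed, and the job is handed in when it is done.

Besides the shell and the picture viewer there is one more tool, called after ">>>" as a command line: name --argument value ..., lists and objects as JSON in quotes. apply_moves: Moves the arm, as the interface text tells. Its arguments: {"type":"object","properties":{"motion":{"type":"string"},"grip_force":{"type":"number"}},"required":["motion"]}

```bash
ls; mkdir -p pics; python3 - <<'E'
from station import r, capture
import cv2,pickle
s=r.sense();print(s)
for n in("scene","top"):
    c=capture(n);pickle.dump(c,open(n+".pkl","wb"))
    cv2.imwrite(f"pics/{n}1.png",c["img"][:,:,::-1]);print({k:c[k] for k in c if k not in("img","z_map")})
E
```

```text
pics
{'time': 0.0, 'q': array([-1.21603520e+00,  2.13359759e-01, -3.50491901e-02,  1.32350651e+00,
        1.58255904e-06,  1.57080052e+00]), 'joint_vel': array([ 8.73165612e-04,  2.18428186e-04, -4.48835153e-04, -6.48328425e-05,
        9.75116302e-04,  4.19875291e-04]), 'effort': array([ 4.43708355e-03, -6.86176872e+01,  4.87106502e+01,  1.75781117e-02,
        1.54475297e-04, -4.92428319e-05]), 'position': array([ 173.56565458, -468.54601607,  230.81829709]), 'ee_rot': array([ 9.84309489e-01,  1.76449755e-01, -9.79592183e-05, -5.50928051e-04]), 'wrist_force': array([ 0.5461748 ,  0.64340498, -0.0254255 ]), 'moment': array([-0.04764589,  0.01080917, -0.01422635]), 'opening': 85.52975956658125}
{'fx': 381.87943253595125, 'fy': 381.87943253595125, 'cx': 283.85529936441924, 'cy': 210.84340165558731, 'origin': array([1077.25943742, -267.73583879,  660.43868613]), 'orientation': array([ 0.79723159,  0.48130995, -0.1786397 , -0.31756948])}
{'fx': 419.4253553924944, 'fy': 419.4253553924944, 'cx': 292.0501907167256, 'cy': 216.1097257299463, 'origin': array([526.52165242,  -4.90954931, 854.63145144]), 'orientation': array([ 0.71217239, -0.7009704 ,  0.02994321, -0.02354538])}
```

View pics/scene1.png

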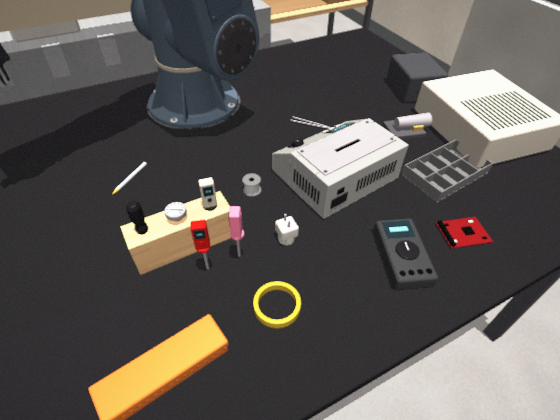

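View pics/top1.png

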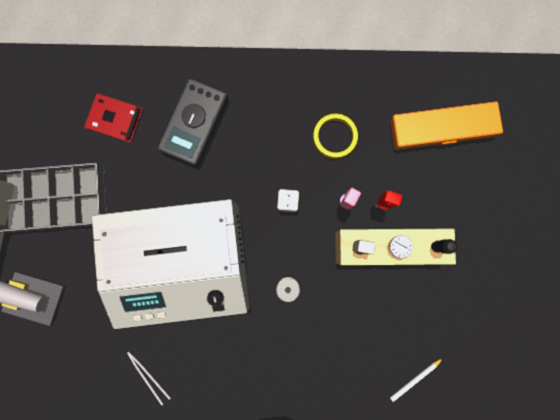

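The scene view shows the light-grey handle in the rack at about (208,192), with red and pink look-alikes at (200,237) and (236,222). In the top view the handle is at about (366,247) and the slot at about (165,251). Next I'll measure both.

```bash
cat > h.py <<'E'
import numpy as np,pickle
from scipy.spatial.transform import Rotation as R
def cloud(c,T=None):
    z=c["z_map"].astype(float);h,w=z.shape
    u,v=np.meshgrid(np.arange(w),np.arange(h))
    P=np.stack([(u-c["cx"])/c["fx"]*z,(v-c["cy"])/c["fy"]*z,z],-1)
    if T is None: return P@R.from_quat(c["orientation"]).as_matrix().T+c["origin"]
    return P@T[:3,:3].T+T[:3,3]
E
python3 - <<'E'
from h import *
import cv2
for n,box in(("top",(340,215,395,275)),("scene",(190,170,225,215))):
    c=pickle.load(open(n+".pkl","rb"));P=cloud(c)
    x0,y0,x1,y1=box
    cr=c["img"][y0:y1,x0:x1];cv2.imwrite(f"pics/{n}_h.png",cv2.resize(cr[:,:,::-1],None,fx=10,fy=10,interpolation=cv2.INTER_NEAREST))
    p=P[y0:y1,x0:x1].reshape(-1,3);p=p[(p[:,2]>149)&(p[:,2]<162)]
    print(n,len(p),p.mean(0),p.min(0),p.max(0))
c=pickle.load(open("top.pkl","rb"));P=cloud(c)
# top handle
m=((P[...,2]>148)&(P[...,2]<165)).astype(np.uint8)
m[:, :345]=0;m[:,385:]=0;m[:225]=0;m[270:]=0
q=P[m>0][:,:2].astype(np.float32);print("handle",cv2.minAreaRect(q),len(q))
# rack top
m=(abs(P[...,2]-85)<6);m[:, :330]=0;m[:,465:]=0;m[:220]=0;m[275:]=0
q=P[m][:,:2].astype(np.float32);print("rack",cv2.minAreaRect(q),np.median(P[m][:,2]))
# plate
m=(abs(P[...,2]-114)<5);m[:, 260:]=0
q=P[m];print("platez",np.median(q[:,2]),cv2.minAreaRect(q[:,:2].astype(np.float32)))
g=c["img"].sum(2)
s=(g<150);s[:,:138]=0;s[:,195:]=0;s[:240]=0;s[262:]=0
v,u=np.nonzero(s)
# intersect with z=114
Rm=R.from_quat(c["orientation"]).as_matrix()
def ray(u,v,z):
    d=np.stack([(u-c["cx"])/c["fx"],(v-c["cy"])/c["fy"],np.ones(len(u))],-1)@Rm.T
    return c["origin"]+d*((z-c["origin"][2])/d[:,2])[:,None]
q=ray(u,v,114.)
print("slot",cv2.minAreaRect(q[:,:2].astype(np.float32)),q.mean(0),len(q), np.median(P[s][:,2]))
d=q[:,:2]-q[:,:2].mean(0);w,V=np.linalg.eigh(d.T@d);print(V[:,1])
cv2.imwrite("pics/slot1.png",cv2.resize(c["img"][195:335,85:255,::-1],None,fx=4,fy=4,interpolation=cv2.INTER_NEAREST))
E
```

```text
top 197 [ 529.97286313 -136.01434941  153.42733863] [ 518.47501776 -150.75212241  149.27081902] [ 541.57387993 -121.99444236  156.61363275]
scene 124 [ 533.83174061 -136.06189266  153.9257287 ] [ 521.41116074 -149.9401402   149.15755682] [ 543.12351556 -121.14531992  157.40277365]
handle ((529.9805297851562, -136.4978485107422), (28.06844711303711, 19.905298233032227), 80.92353820800781) 199
rack ((531.5209350585938, -207.10214233398438), (64.02789306640625, 210.9070281982422), 1.3847671747207642) 83.93772696200654
platez 112.29041046113974 ((526.3844604492188, 211.6126708984375), (137.97650146484375, 249.2240447998047), 7.704216480255127)
slot ((516.2652587890625, 230.91099548339844), (4.711458683013916, 30.165729522705078), 7.605803966522217) [517.10900538 224.13381314 114.        ] 22 101.9065365652043
[-0.13981944  0.99017702]
```

```bash
python3 - <<'E'
import cv2,numpy as np
a=cv2.imread("pics/top_h.png");b=cv2.imread("pics/scene_h.png")
print(a.shape,b.shape)
E
```

```text
(600, 550, 3) (450, 350, 3)
```

View pics/top_h.png

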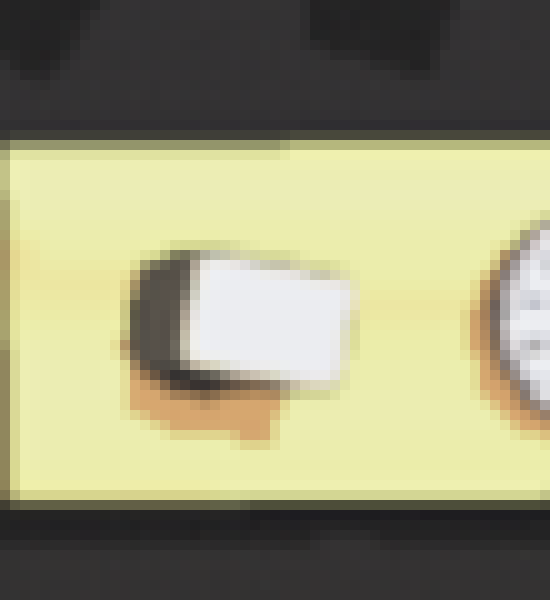

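View pics/slot1.png

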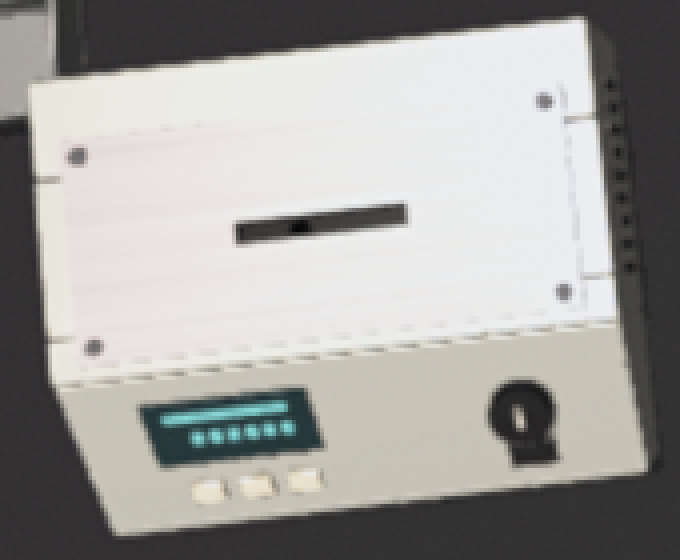

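The slot crop shows the slot from about (235,233) to (407,213), with a darker spot near (302,226). That spot could be the well or just a shadow. I'll refine the measurements and plan the approach.

```bash
python3 - <<'E'
from h import *
import cv2
q=[9.84309489e-01,1.76449755e-01,-9.79592183e-05,-5.50928051e-04]
print("tool",R.from_quat(q).as_matrix().round(3))
c=pickle.load(open("top.pkl","rb"));P=cloud(c)
Rm=R.from_quat(c["orientation"]).as_matrix()
def ray(u,v,z):
    u=np.atleast_1d(u);v=np.atleast_1d(v)
    d=np.stack([(u-c["cx"])/c["fx"],(v-c["cy"])/c["fy"],np.ones(len(u))],-1)@Rm.T
    return c["origin"]+d*((z-c["origin"][2])/d[:,2])[:,None]
g=c["img"].mean(2)
# slot weighted darkness
win=np.zeros_like(g);win[240:264,138:195]=1
pl=np.median(g[236:240,140:190]);dk=np.percentile(g[245:258,150:180],3)
w=np.clip((pl-g)/(pl-60),0,1)*win; w[w<0.15]=0
v,u=np.nonzero(w);ww=w[v,u]
X=ray(u,v,114.)[:,:2];m=(X*ww[:,None]).sum(0)/ww.sum();d=X-m
C=(d*ww[:,None]).T@d/ww.sum();e,V=np.linalg.eigh(C);print("slot",m,"len",np.sqrt(12*e),V[:,1],"yaw",np.degrees(np.arctan2(-V[0,1],V[1,1])),pl,dk)
s=g[242:262,140:190].astype(int)
print(s[4:17,2:46])
print("spot",ray(160.5,251.5,104),ray(160.5,251.5,114))
# plate corners screws
for uv in((85+78/4,195+156/4),(85+545/4,195+101/4),(85+564/4,195+292/4),(85+94/4,195+347/4)): print("screw",ray(*uv,114))
# handle
m=((P[...,2]>148)&(P[...,2]<165));m[:, :345]=0;m[:,385:]=0;m[:225]=0;m[270:]=0
w=np.zeros_like(g)
sat=c["img"].astype(int);wh=(sat[...,2]>185)&m
X=P[wh][:,:2];mm=X.mean(0);e,V=np.linalg.eigh(np.cov((X-mm).T));print("handle",mm,np.sqrt(12*e),V[:,1],np.degrees(np.arctan2(-V[0,1],V[1,1])))
v,u=np.nonzero(wh);X=ray(u,v,155.)[:,:2];print(X.mean(0))
for nm,(x0,y0,x1,y1) in dict(pink=(338,185,362,215),red=(375,185,405,215),dial=(388,234,414,260),driver=(432,235,460,258)).items():
    p=P[y0:y1,x0:x1].reshape(-1,3);p=p[p[:,2]>100];print(nm,len(p),p.mean(0) if len(p) else 0,p.min(0),p.max(0))
E
```

```text
tool [[ 0.938  0.347 -0.   ]
 [ 0.347 -0.938  0.001]
 [ 0.    -0.001 -1.   ]]
slot [518.62020573 211.8922352 ] len [ 9.68761778 74.90168267] [-0.13464514  0.99089388] yaw 7.738100827539161 234.33333333333334 36.11333333333334
[[231 231 231 231 232 232 232 233 233 234 234 234 235 235 236 236 236 237
  236 237 237 237 238 238 238 237 235 234 230 225 222 219 216 213 205 188
  171 156 137 117 112 100  85  88]
 [232 233 234 233 234 235 235 235 236 236 236 236 237 237 237 237 238 237
  234 230 227 223 219 218 214 205 195 187 168 145 125 111 101  94  86  75
   70  66  60  55  61  66  64  73]
 [234 235 235 235 236 236 237 237 236 234 233 229 224 221 217 215 212 204
  188 171 156 136 116 110  99  86  77  74  68  61  56  58  63  63  63  64
   64  66  65  67  68  69  67  75]
 [234 232 227 225 221 217 216 211 203 193 186 166 144 125 109  99  91  80
   68  63  62  58  52  56  62  60  59  60  62  63  64  65  67  66  66  68
   67  67  67  68  68  67  67  72]
 [231 211 169 153 135 115 108  98  83  75  72  65  59  53  49  46  40  27
   19  29  48  59  61  61  63  64  63  65  66  65  65  65  65  64  6
[... 1781 characters left out ...]
.        ]]
handle [ 530.44253975 -136.28750816] [17.74888984 26.43572955] [0.16448277 0.98637996] -9.467188677102781
[ 530.43285607 -136.04182229]
pink 245 [ 613.29696555 -111.62324732  141.26549605] [ 526.52165242 -127.3982296   100.67988315] [630.71143867  -4.90954931 854.63145144]
red 281 [ 612.40851096 -180.24833993  138.30095804] [ 526.52165242 -200.83179869  100.12713154] [626.76132443  -4.90954931 854.63145144]
dial 442 [ 531.51416869 -204.82938097  111.76098582] [ 511.61322787 -226.60926782  100.50227374] [550.82524898  -4.90954931 854.63145144]
driver 303 [ 533.10749978 -267.14495232  157.15401886] [ 520.38771382 -288.23292153  100.12755837] [546.05970959  -4.90954931 854.63145144]
```

Slot centre is about (518.6, 211.9) with yaw 7.7°. The handle is at (530.4, -136.2) with yaw -9.5°, and the possible well spot is near y = +11 in the slot frame. I'll move above the handle, turning +60° in all.

>>> apply_moves --motion "0.119 0.111 0 0 0 0.067 0.2; 0.119 0.111 0 0 0 0.067 0.2; 0.119 0.111 0 0 0 0.067 0.2; 0.119 0.111 0 0 0 0.067 0.2; 0.119 0.111 0 0 0 0.067 0.2" --grip_force 25

```text
time: 0.6
position: [353.1, -300.7, 231.2]
ee_rot: [0.904, 0.428, -0.0, -0.0]
wrist_force: [1.4, -1.0, 0.1]
opening: 51.5
```

>>> apply_moves --motion "0.119 0.111 0 0 0 0.067 0.2; 0.119 0.111 0 0 0 0.067 0.2; 0.119 0.111 0 0 0 0.067 0.2; 0.119 0.111 0 0 0 0.067 0.2; 0.119 0.111 0 0 0 0.067 0.2"

```text
time: 1.1
position: [531.8, -134.0, 231.1]
ee_rot: [0.761, 0.649, -0.0, -0.0]
wrist_force: [0.7, -0.8, 0.3]
opening: 51.2
```

>>> apply_moves --motion "0 0 0 0 0 0 0.2; 0 0 0 0 0 0 0.2; 0 0 0 0 0 0 0.2; 0 0 0 0 0 0 0.2; 0 0 0 0 0 0 0.2"

```text
time: 1.6
position: [530.1, -136.7, 231.5]
ee_rot: [0.763, 0.646, 0.0, 0.0]
wrist_force: [-0.2, -0.0, -0.8]
opening: 50.7
```

```bash
python3 - <<'E'
from station import r, capture
from h import *
import cv2
s=r.sense();c=capture("wrist");pickle.dump((s,c),open("w1.pkl","wb"))
cv2.imwrite("pics/w1.png",c["img"][:,:,::-1])
M=R.from_quat(s["ee_rot"]).as_matrix()
T=np.eye(4);T[:3,:3]=M;T[:3,3]=s["position"];T=T@c["hand_eye"]
print(c["hand_eye"].round(2), M.round(3),s["position"])
P=cloud(c,T)
m=(abs(P[...,2]-155)<6)&(np.hypot(P[...,0]-530,P[...,1]+136)<25)
q=P[m];print(m.sum(),q.mean(0),cv2.minAreaRect(q[:,:2].astype(np.float32)))
E
```

```text
[[  -0.     -0.96   -0.28   70.33]
 [   1.     -0.     -0.     -0.31]
 [   0.     -0.28    0.96 -141.49]
 [   0.      0.      0.      1.  ]] [[ 0.165  0.986  0.   ]
 [ 0.986 -0.165 -0.   ]
 [-0.     0.    -1.   ]] [ 530.14085049 -136.68523274  231.53647579]
1084 [ 531.41207956 -134.87259488  153.41469726] ((531.4225463867188, -135.646240234375), (27.531246185302734, 19.98263931274414), 79.91189575195312)
```

View pics/w1.png

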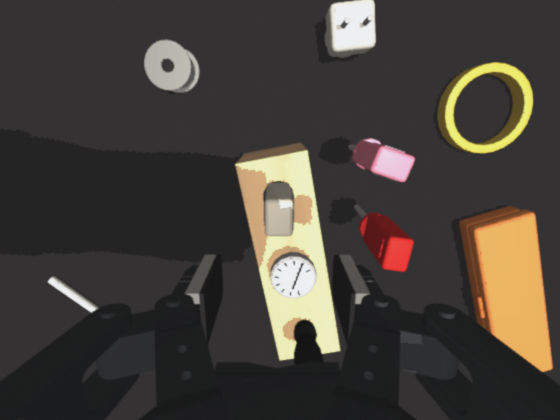

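The wrist view shows the handle at (279,210), midway between and square to the fingers, with rack, dial and look-alikes clear of them. Going down now.

>>> apply_moves --motion "0.002 0.002 -0.1 0 0 0 0.2; 0 0 -0.1 0 0 0 0.2; 0 0 -0.1 0 0 0 0.2; 0 0 -0.08 0 0 0 0.2; 0 0 -0.038 0 0 0 0.2"

```text
time: 2.15
position: [530.0, -135.4, 104.1]
ee_rot: [0.763, 0.647, -0.001, -0.001]
wrist_force: [-0.1, 0.6, 0.5]
opening: 51.0
```

>>> apply_moves --motion "0 0 0 0 0 0 0.2; 0 0 0 0 0 0 0.2; 0 0 0 0 0 0 -1; 0 0 0 0 0 0 -1; 0 0 0 0 0 0 -1"

```text
time: 2.65
position: [531.9, -135.4, 106.9]
ee_rot: [0.763, 0.647, 0.0, 0.001]
wrist_force: [0.4, -0.6, 6.5]
opening: 19.6
```

>>> apply_moves --motion "0 0 0 0 0 0 -1; 0 0 0 0 0 0 -1; 0 0 0 0 0 0 -1; 0 0 0 0 0 0 -1; 0 0 0 0 0 0 -1"

```text
time: 3.15
position: [531.9, -135.4, 106.9]
ee_rot: [0.762, 0.647, 0.0, 0.001]
wrist_force: [-0.7, 0.6, 6.3]
opening: 19.6
```

>>> apply_moves --motion "0 0 0.03 0 0 0 -1; 0 0 0.06 0 0 0 -1; 0 0 0.07 0 0 0 -1; 0 0 0.07 0 0 0 -1; 0 0 0.07 0 0 0 -1"

```text
time: 3.65
position: [531.2, -135.2, 197.6]
ee_rot: [0.763, 0.647, 0.0, 0.0]
wrist_force: [1.1, -0.2, -1.7]
opening: 20.1
```

>>> apply_moves --motion "0 0 0.07 0 0 0 -1; 0 0 0.07 0 0 0 -1; 0 0 0.04 0 0 0 -1; 0 0 0 0 0 0 -1; 0 0 0 0 0 0 -1"

```text
time: 4.15
position: [531.2, -135.2, 249.4]
ee_rot: [0.763, 0.647, -0.0, -0.0]
wrist_force: [-0.5, -0.3, -0.6]
opening: 19.8
```

```bash
python3 - <<'E'
from station import r, capture
from h import *
import cv2
s=r.sense();print(s["position"],s["wrist_force"],s["opening"])
c=capture("wrist")
c2=capture("scene")
cv2.imwrite("pics/w2.png",np.vstack([c["img"][:,:,::-1],c2["img"][100:280,:,::-1]]))
E
```

```text
[ 531.19091544 -135.22172346  249.36910754] [-0.47846496 -0.33717999 -0.56846671] 19.769942149192772
```

View pics/w2.png

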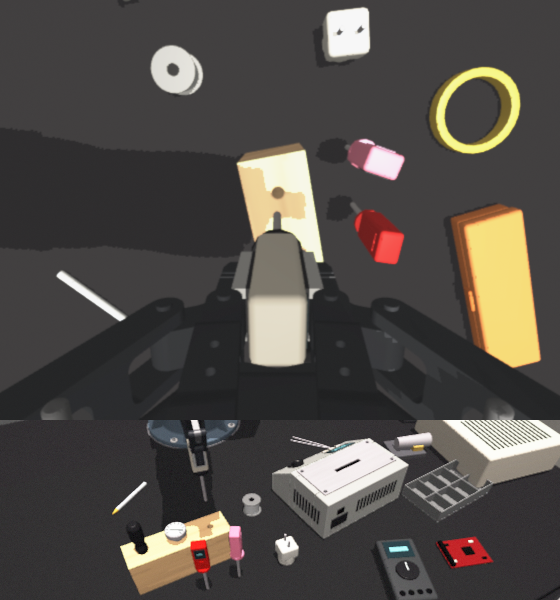

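The thermometer is in the grip and its stem is clear of the hole (stem tip at (277,212) in the wrist view). Moving it over the heater slot.

>>> apply_moves --motion "-0.005 0.1 0 0 0 0 -1; -0.005 0.14 0 0 0 0 -1; -0.005 0.14 0 0 0 0 -1; -0.005 0.14 0 0 0 0 -1; -0.005 0.14 0 0 0 0 -1"

```text
time: 4.75
position: [523.0, 64.3, 249.1]
ee_rot: [0.763, 0.647, -0.001, -0.0]
wrist_force: [0.6, -0.1, -1.1]
opening: 19.8
```

>>> apply_moves --motion "-0.005 0.14 0 0 0 0 -1; -0.005 0.14 0 0 0 0 -1; -0.005 0.14 0 0 0 0 -1; -0.004 0.087 0 0 0 0 -1; 0 0 0 0 0 0 -1"

```text
time: 5.25
position: [517.2, 217.8, 248.6]
ee_rot: [0.761, 0.648, -0.001, -0.001]
wrist_force: [-0.8, -0.7, -1.4]
opening: 19.9
```

>>> apply_moves --motion "0 0 0 0 0 0 -1; 0 0 0 0 0 0 -1; 0 0 0 0 0 0 -1; 0 0 0 0 0 0 -1; 0 0 0 0 0 0 -1"

```text
time: 5.75
position: [518.2, 214.4, 250.0]
ee_rot: [0.763, 0.647, 0.0, 0.0]
wrist_force: [-0.3, 0.3, -1.4]
opening: 19.8
```

```bash
cat > look.py <<'E'
import sys
from station import r, capture
from h import *
import cv2
n=sys.argv[1]
s=r.sense();print(s["time"],s["position"],s["ee_rot"].round(4),s["wrist_force"].round(2),s["opening"])
c=capture("wrist");pickle.dump((s,c),open(n+"w.pkl","wb"))
cv2.imwrite(f"pics/{n}w.png",c["img"][:,:,::-1])
c=capture("scene");pickle.dump((s,c),open(n+"s.pkl","wb"))
cv2.imwrite(f"pics/{n}s.png",cv2.resize(c["img"][80:230,250:420,::-1],None,fx=4,fy=4,interpolation=cv2.INTER_CUBIC))
E
python3 look.py a
```

```text
5.75 [518.2296998  214.35473907 249.99116234] [7.628e-01 6.467e-01 1.000e-04 0.000e+00] [-0.33  0.26 -1.39] 19.836699272272032
```

View pics/aw.png

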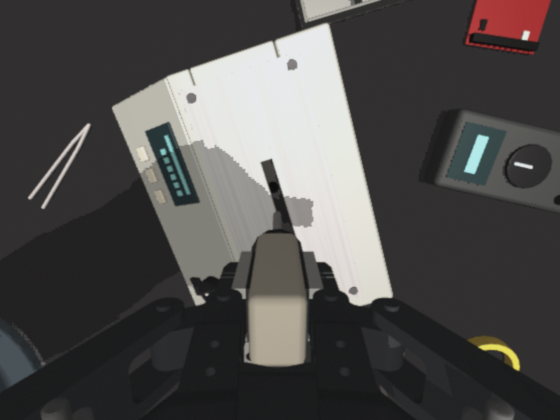

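View pics/as.png

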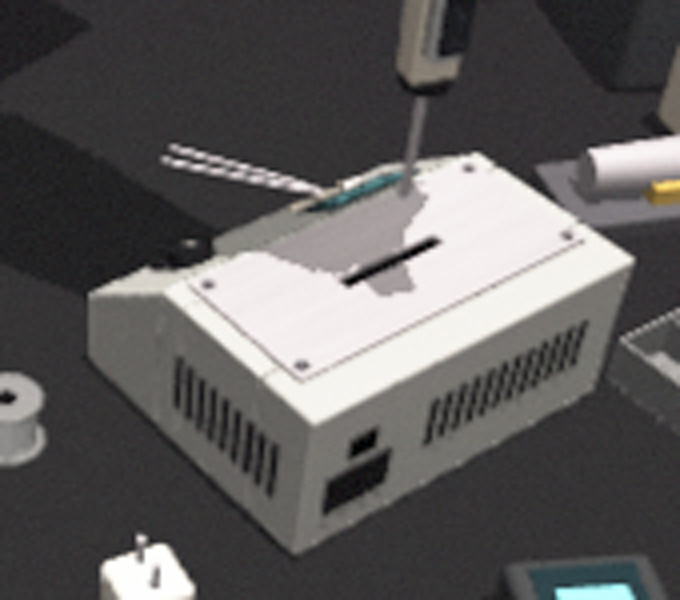

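```bash
python3 - <<'E'
from h import *
import cv2
s,c=pickle.load(open("aw.pkl","rb"))
T=np.eye(4);T[:3,:3]=R.from_quat(s["ee_rot"]).as_matrix();T[:3,3]=s["position"];T=T@c["hand_eye"]
def ray(u,v,z):
    d=T[:3,:3]@np.array([(u-c["cx"])/c["fx"],(v-c["cy"])/c["fy"],1]);o=T[:3,3];return o+d*(z-o[2])/d[2]
def proj(p):
    q=np.linalg.inv(T)@np.append(p,1);return q[0]/q[2]*c["fx"]+c["cx"],q[1]/q[2]*c["fy"]+c["cy"]
tz=s["position"][2]-106.9+13
p=s["position"].copy();p[2]=tz;print("tip pred px",proj(p),tz, "slot mid",proj([518.6,211.9,114]),"ends",proj([518.6-5.1,211.9+37.6,114]),proj([518.6+5.1,211.9-37.6,114]))
for uv in((274,187),(267,160)):print(uv,ray(*uv,114),ray(*uv,104))
cv2.imwrite("pics/aw2.png",cv2.resize(c["img"][150:250,240:320,::-1],None,fx=6,fy=6,interpolation=cv2.INTER_NEAREST))
# scene: tip
s,c=pickle.load(open("as.pkl","rb"));Tc=np.eye(4);Tc[:3,:3]=R.from_quat(c["orientation"]).as_matrix();Tc[:3,3]=c["origin"];T=Tc
print("scene tip pred",proj(p),"collar", proj(p+[0,0,72]),"slot ends",proj([518.6-5.1,211.9+37.6,114]),proj([518.6+5.1,211.9-37.6,114]))
cv2.imwrite("pics/as2.png",cv2.resize(c["img"][95:155,330:370,::-1],None,fx=10,fy=10,interpolation=cv2.INTER_NEAREST))
E
```

```text
tip pred px (np.float64(277.55209658998626), np.float64(213.35821882413)) 156.09116233741082 slot mid (np.float64(278.36704205812464), np.float64(202.11151011306563)) ends (np.float64(265.07826732531396), np.float64(160.32408309386875)) (np.float64(290.7569846080148), np.float64(241.07250015808825))
(274, 187) [517.08504949 225.74623893 114.        ] [516.6408479  223.65515641 104.        ]
(267, 160) [515.13830022 249.50262632 114.        ] [514.62394272 248.26766373 104.        ]
scene tip pred (np.float64(350.2398181790109), np.float64(128.8748281121162)) collar (np.float64(355.28905411412734), np.float64(100.45881172982753)) slot ends (np.float64(358.6339955407126), np.float64(138.74266365653716)) (np.float64(334.521096089936), np.float64(150.06585972608087))
```

View pics/aw2.png

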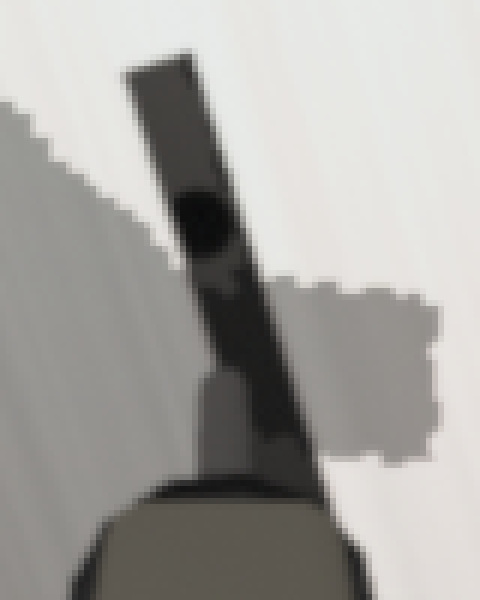

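View pics/as2.png

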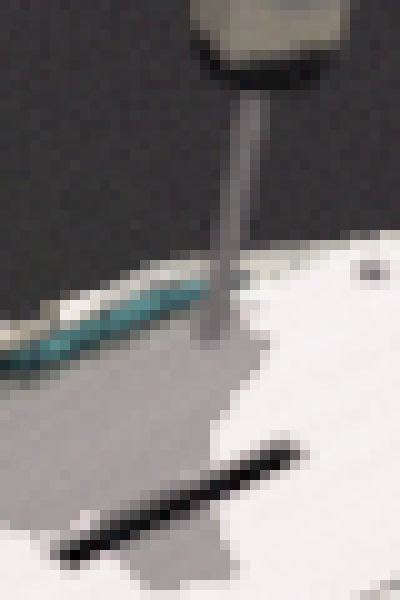

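The wrist picture shows the well as a black disc in the slot, at about (274,187). That puts it at about (516.6, 223.7), which agrees with the top camera's (517, 224). The stem end sits where predicted, at (277.5,211). I'll come down short of the well, then feel for the block face.

>>> apply_moves --motion "0 0 -0.04 0 0 0 -1; 0 0 -0.05 0 0 0 -1; 0 0 -0.03 0 0 0 -1; 0 0 -0.01 0 0 0 -1; 0 0 0 0 0 0 -1"

```text
time: 6.35
position: [518.0, 214.8, 210.8]
ee_rot: [0.763, 0.647, -0.0, -0.0]
wrist_force: [0.0, 0.1, -0.5]
opening: 19.3
```

>>> apply_moves --motion "0 0 0 0 0 0 -1; 0 0 0 0 0 0 -1; 0 0 0 0 0 0 -1; 0 0 0 0 0 0 -1; 0 0 0 0 0 0 -1"

```text
time: 6.85
position: [518.1, 214.9, 211.0]
ee_rot: [0.763, 0.647, 0.0, 0.0]
wrist_force: [0.0, 0.1, -1.0]
opening: 20.0
```

```bash
python3 look.py b; python3 - <<'E'
from h import *
import cv2
s,c=pickle.load(open("bw.pkl","rb"));a=cv2.resize(c["img"][150:250,240:320,::-1],None,fx=5,fy=5,interpolation=cv2.INTER_NEAREST)
s,c=pickle.load(open("bs.pkl","rb"));b=cv2.resize(c["img"][105:165,325:365,::-1],None,fx=9,fy=9,interpolation=cv2.INTER_NEAREST)
o=np.zeros((540,760,3),np.uint8);o[:500,:400]=a;o[:540,400:760]=b;cv2.imwrite("pics/b2.png",o)
E
```

```text
6.85 [518.13995436 214.87155162 211.02820593] [7.625e-01 6.470e-01 1.000e-04 0.000e+00] [ 0.    0.11 -0.96] 20.001386977530952
```

View pics/b2.png

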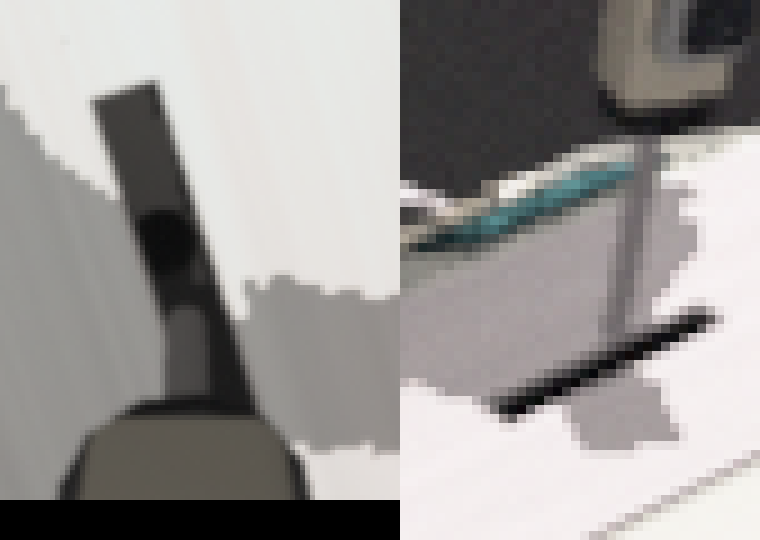

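The wrist view shows the stem end at crop (187,308), centred in the slot within about 1 mm. The well is ahead of it at (168,240). Lowering into the slot.

>>> apply_moves --motion "0 0 -0.01 0 0 0 -1; 0 0 -0.01 0 0 0 -1; 0 0 -0.008 0 0 0 -1; 0 0 -0.004 0 0 0 -1; 0 0 0 0 0 0 -1"

```text
time: 7.45
position: [518.0, 214.8, 201.0]
ee_rot: [0.763, 0.647, -0.0, -0.0]
wrist_force: [-0.0, -0.4, -1.0]
opening: 19.5
```

>>> apply_moves --motion "0 0 -0.002 0 0 0 -1; 0 0 -0.002 0 0 0 -1; 0 0 -0.002 0 0 0 -1; 0 0 0 0 0 0 -1; 0 0 0 0 0 0 -1"

```text
time: 7.95
position: [518.1, 214.8, 199.5]
ee_rot: [0.763, 0.647, -0.0, 0.0]
wrist_force: [0.4, -0.6, -1.8]
opening: 19.6
```

Inside the slot now (below the plate's top surface). Feeling down in 0.6 mm steps.

>>> apply_moves --motion "0 0 -0.002 0 0 0 -1; 0 0 0 0 0 0 -1; 0 0 -0.002 0 0 0 -1; 0 0 0 0 0 0 -1; 0 0 0 0 0 0 -1"

```text
time: 8.45
position: [518.1, 214.9, 198.3]
ee_rot: [0.763, 0.647, 0.0, 0.0]
wrist_force: [0.6, 0.5, -1.7]
opening: 19.4
```

>>> apply_moves --motion "0 0 -0.002 0 0 0 -1; 0 0 0 0 0 0 -1; 0 0 -0.001 0 0 0 -1; 0 0 0 0 0 0 -1; 0 0 0 0 0 0 -1"

```text
time: 8.95
position: [518.1, 214.9, 197.5]
ee_rot: [0.763, 0.647, 0.0, 0.0]
wrist_force: [-0.5, 0.2, 1.6]
opening: 19.9
```

Light contact at the expected block height (about +2.6 N). Sliding along the slot towards the well.

>>> apply_moves --motion "-0.0005 0.004 0 0 0 0 -1; -0.0005 0.004 0 0 0 0 -1; -0.0005 0.004 0 0 0 0 -1; 0 0 0 0 0 0 -1; 0 0 0 0 0 0 -1"

```text
time: 9.45
position: [517.7, 218.6, 197.5]
ee_rot: [0.762, 0.647, 0.0, -0.0]
wrist_force: [0.3, -1.0, 2.4]
opening: 19.5
```

>>> apply_moves --motion "-0.0005 0.004 0 0 0 0 -1; -0.0005 0.004 0 0 0 0 -1; -0.0005 0.003 0 0 0 0 -1; 0 0 0 0 0 0 -1; 0 0 0 0 0 0 -1"

```text
time: 9.95
position: [517.1, 221.8, 197.3]
ee_rot: [0.762, 0.647, -0.0, -0.0]
wrist_force: [0.6, -0.9, -0.7]
opening: 19.8
```

The force fell to free weight at y = 221.8, so the tip is over the well's rim. Moving on to the estimated well centre and lowering slowly.

>>> apply_moves --motion "-0.0005 0.003 0 0 0 0 -1; -0.0005 0.003 0 0 0 0 -1; 0 0 -0.003 0 0 0 -1; 0 0 -0.003 0 0 0 -1; 0 0 0 0 0 0 -1"

```text
time: 10.45
position: [516.8, 223.5, 195.4]
ee_rot: [0.763, 0.647, -0.0, -0.0]
wrist_force: [-0.0, -1.3, -0.9]
opening: 19.6
```

>>> apply_moves --motion "0 0 -0.002 0 0 0 -1; 0 0 -0.002 0 0 0 -1; 0 0 -0.002 0 0 0 -1; 0 0 0 0 0 0 -1; 0 0 0 0 0 0 -1"

```text
time: 10.95
position: [516.9, 223.6, 193.8]
ee_rot: [0.763, 0.647, 0.0, -0.0]
wrist_force: [-0.3, 0.1, -1.5]
opening: 19.6
```

The tip is in the well with no resistance. Continuing down while watching the force.

>>> apply_moves --motion "0 0 -0.008 0 0 0 -1; 0 0 -0.012 0 0 0 -1; 0 0 -0.012 0 0 0 -1; 0 0 -0.008 0 0 0 -1; 0 0 0 0 0 0 -1"

```text
time: 11.45
position: [516.7, 223.5, 181.3]
ee_rot: [0.763, 0.647, -0.0, -0.0]
wrist_force: [-0.6, 0.2, -1.0]
opening: 19.9
```

>>> apply_moves --motion "0 0 -0.012 0 0 0 -1; 0 0 -0.015 0 0 0 -1; 0 0 -0.015 0 0 0 -1; 0 0 -0.008 0 0 0 -1; 0 0 0 0 0 0 -1"

```text
time: 11.95
position: [516.7, 223.5, 166.4]
ee_rot: [0.763, 0.647, -0.0, -0.0]
wrist_force: [0.6, 0.2, -0.6]
opening: 19.8
```

>>> apply_moves --motion "0 0 -0.012 0 0 0 -1; 0 0 -0.015 0 0 0 -1; 0 0 -0.015 0 0 0 -1; 0 0 -0.008 0 0 0 -1; 0 0 0 0 0 0 -1"

```text
time: 12.45
position: [516.7, 223.4, 151.3]
ee_rot: [0.763, 0.647, -0.0, -0.0]
wrist_force: [-0.1, 0.5, -1.1]
opening: 19.7
```

>>> apply_moves --motion "0 0 -0.012 0 0 0 -1; 0 0 -0.012 0 0 0 -1; 0 0 -0.01 0 0 0 -1; 0 0 -0.006 0 0 0 -1; 0 0 0 0 0 0 -1"

```text
time: 12.95
position: [516.8, 223.5, 139.5]
ee_rot: [0.762, 0.647, -0.0, -0.0]
wrist_force: [1.1, 0.1, -1.2]
opening: 19.5
```

>>> apply_moves --motion "0 0 -0.002 0 0 0 -1; 0 0 0 0 0 0 -1; 0 0 -0.002 0 0 0 -1; 0 0 0 0 0 0 -1; 0 0 0 0 0 0 -1"

```text
time: 13.45
position: [516.9, 223.6, 138.7]
ee_rot: [0.763, 0.647, 0.0, 0.0]
wrist_force: [-0.1, 0.7, -1.5]
opening: 19.8
```

>>> apply_moves --motion "0 0 -0.002 0 0 0 -1; 0 0 -0.002 0 0 0 -1; 0 0 -0.002 0 0 0 -1; 0 0 0 0 0 0 -1; 0 0 0 0 0 0 -1"

```text
time: 13.95
position: [516.9, 223.6, 136.8]
ee_rot: [0.763, 0.647, -0.0, -0.0]
wrist_force: [-0.2, 0.3, -0.7]
opening: 19.6
```

>>> apply_moves --motion "0 0 -0.002 0 0 0 -1; 0 0 0 0 0 0 -1; 0 0 -0.001 0 0 0 -1; 0 0 0 0 0 0 -1; 0 0 0 0 0 0 -1"

```text
time: 14.45
position: [516.9, 223.6, 136.0]
ee_rot: [0.763, 0.647, 0.0, -0.0]
wrist_force: [0.2, -0.4, -0.1]
opening: 20.0
```

>>> apply_moves --motion "0 0 -0.001 0 0 0 -1; 0 0 0 0 0 0 -1; 0 0 -0.001 0 0 0 -1; 0 0 0 0 0 0 -1; 0 0 0 0 0 0 -1"

```text
time: 14.95
position: [516.9, 223.6, 135.9]
ee_rot: [0.762, 0.647, 0.0, 0.0]
wrist_force: [-3.4, -0.9, 9.5]
opening: 19.4
```

The collar has landed, at the predicted height and about 10 N. Easing off, then releasing.

>>> apply_moves --motion "0 0 0.001 0 0 0 -1; 0 0 0 0 0 0 -1; 0 0 0 0 0 0 0.1; 0 0 0 0 0 0 0.1; 0 0 0 0 0 0 0.1"

```text
time: 15.45
position: [516.9, 223.6, 135.5]
ee_rot: [0.762, 0.647, -0.0, -0.0]
wrist_force: [0.2, -0.5, -0.9]
opening: 47.1
```

```bash
python3 look.py c
```

```text
15.45 [516.89148704 223.5779673  135.46658918] [ 7.625e-01  6.470e-01 -1.000e-04 -0.000e+00] [ 0.17 -0.54 -0.86] 47.057780475755294
```

View pics/cs.png

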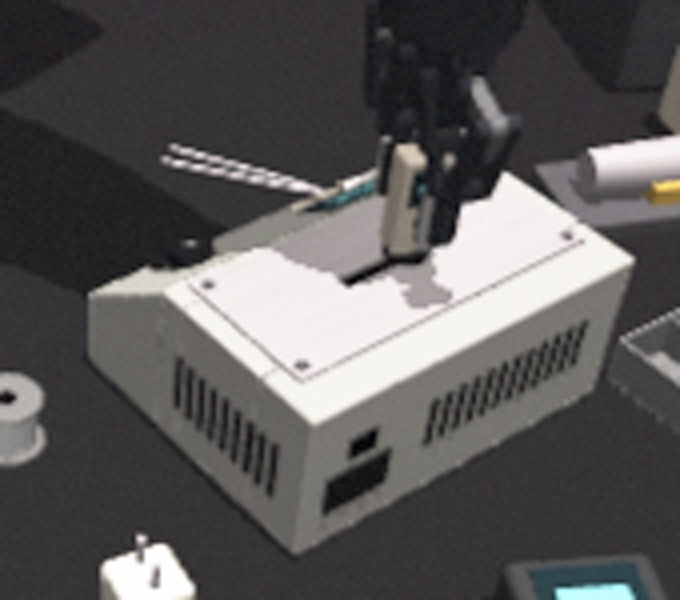

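View pics/cw.png

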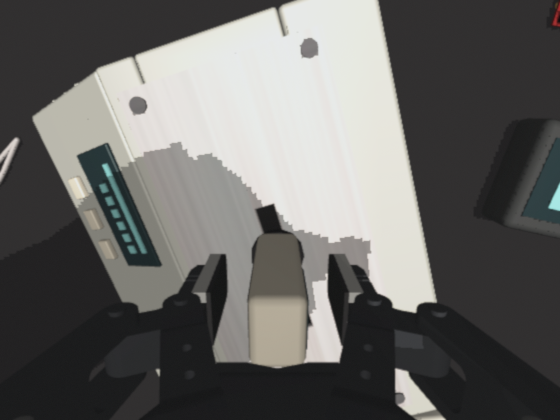

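Both pictures show the thermometer upright, with its collar on the plate around the slot. The fingers are clear on both sides (handle at (277,300) in the wrist view). Retreating straight up.

>>> apply_moves --motion "0 0 0.03 0 0 0 0.1; 0 0 0.08 0 0 0 0.1; 0 0 0.1 0 0 0 0.1; 0 0 0.1 0 0 0 0.1; 0 0 0.08 0 0 0 0.1"

```text
time: 16.05
position: [517.0, 223.6, 255.1]
ee_rot: [0.763, 0.647, 0.001, 0.0]
wrist_force: [1.2, -0.3, -0.5]
opening: 46.9
```

>>> apply_moves --motion "0 0 0.08 0 0 0 0.1; 0 -0.1 0 0 0 0 0.1; 0 -0.15 0 0 0 0 0.1; 0 -0.15 0 0 0 0 0.1; 0 -0.15 0 0 0 0 0.1"

```text
time: 16.55
position: [516.6, 57.1, 277.4]
ee_rot: [0.762, 0.647, 0.0, 0.0]
wrist_force: [1.8, -0.6, -0.2]
opening: 46.9
```

>>> apply_moves --motion "0 -0.1 0 0 0 0 0.1; 0 0 0 0 0 0 0.1; 0 0 0 0 0 0 0.1; 0 0 0 0 0 0 0.1; 0 0 0 0 0 0 0.1"

```text
time: 17.05
position: [516.9, 29.5, 276.7]
ee_rot: [0.762, 0.647, 0.0, -0.0]
wrist_force: [-0.9, -0.4, 0.4]
opening: 47.1
```

```bash
python3 look.py d; python3 - <<'E'
from station import capture
from h import *
import cv2
c=capture("top");P=cloud(c)
m=(P[...,2]>172)&(P[...,2]<196)&(np.hypot(P[...,0]-517,P[...,1]-224)<30)
q=P[m];print("handle top",m.sum(),q.mean(0),np.median(q[:,2]))
cv2.imwrite("pics/d_top.png",c["img"][:,:,::-1])
E
```

```text
17.05 [516.91195073  29.50110517 276.69188744] [ 0.7621  0.6475  0.     -0.    ] [-0.9  -0.38  0.42] 47.122077652630104
handle top 0 [nan nan nan] nan<stdin>:6: RuntimeWarning: Mean of empty slice.
  ret = um.true_divide(
  return _methods._mean(a, axis=axis, dtype=dtype,
  ret = ret.dtype.type(ret / rcount)
```

View pics/ds.png

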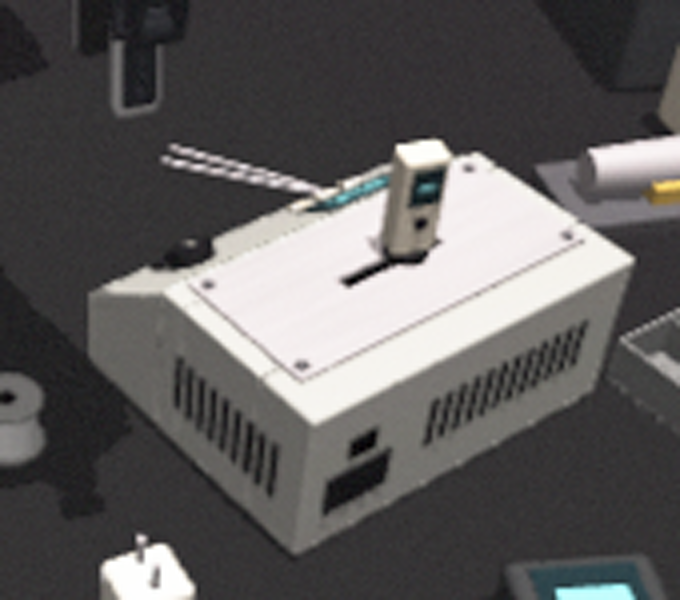

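View pics/d_top.png

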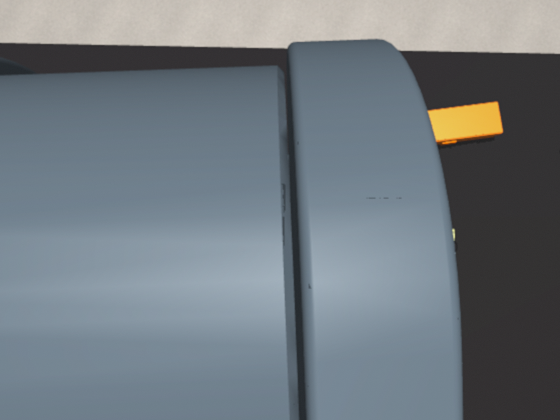

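The arm blocks the top view. The scene view shows the thermometer standing with its collar on the plate at (405,255). I'll check the seated height from the scene camera's depth.

```bash
python3 - <<'E'
from h import *
s,c=pickle.load(open("ds.pkl","rb"));P=cloud(c)
pl=P[130:160,310:330];print("plate z",np.median(pl[...,2]))
m=(P[...,2]>125)&(P[...,2]<200)&(np.hypot(P[...,0]-517,P[...,1]-224)<25)
q=P[m];print(m.sum(),"z max",np.percentile(q[:,2],[50,90,97,100]))
t=q[q[:,2]>178];print("top mean",t.mean(0),len(t)); 
for a,b in((125,140),(140,155),(155,170),(170,180)):
    k=q[(q[:,2]>a)&(q[:,2]<b)];print(a,k.mean(0))
E
```

```text
plate z 113.56258582132375
363 z max [161.04472385 183.6136112  184.71140213 185.81444415]
top mean [519.46747611 220.81570334 182.78080042] 88
125 [522.85626721 217.79828655 132.49949014]
140 [522.95421064 217.99394985 147.62731943]
155 [523.31982109 217.64593639 162.79953327]
170 [523.78172137 218.01122681 175.01929614]
```

The handle top measures about 183.5–184 mm (184 expected when fully home), and the handle is vertical. Handing in.

```bash
python3 - <<'E'
from station import r
print(r.finish_job())
E
```

```text
the job is handed in; nothing more can be done
None
```

I took the thermometer with the rectangular handle out of the rack and seated it in the block heater's well. I then let go, moved the arm clear and handed the job in at about 17 s of the 72 s allowed.

- **Finding the well:** it was visible through the slot as a dark disc in both the top and wrist cameras. I rested the tip about 9 mm short of it with roughly 3 N and slid it along the slot. The contact force vanished at the rim, and the stem then went down freely.
- **Seating:** the collar landed at the predicted height. The wrist force peaked at about 10 N there, against the 25 N limit.
- **Last checks:** the scene camera showed the handle top at about 184 mm, which is the fully seated height. The handle looked vertical (under 0.05 rad), the collar sat on the plate, and the fingers were open and well away.
- **Not checked:** the arm blocked the top camera's final view, so I did not re-measure the bystanders. The arm showed no unexpected contact forces on the way.

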